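# Tip a cooling block onto the inspection station

### The job

The cooling block lies on its side on the bench with its wells facing away from the inspection station. Push it squarely up against the front edge of the station's low base plate, then tip it over that edge so that it lies flat on the plate, wells up, and let go; tip it, do not carry it. Keep clear of the lamp bar above and leave the other things where they stand.

Things in the scene. Friction and masses are not known exactly. Their poses are not given: they have to be found in the camera images.
- block_centre (a point): Centre of the cooling block, a plain grey plastic box 86 mm (its x) by 110 mm (y) by 96 mm (z), 0.5 to 0.75 kg. It starts on its side on the bench, 96 mm tall, this point half-way up. The -x face has a grid of twenty dark 12 mm wells (fingers do not enter) and starts facing away from the station; the plain +x face starts towards the fence and is the one it must finally lie on.
- block_heel (a point): Middle of the block's lower edge on the side towards the station, in the block's frame at (+43, 0, -48) mm from its centre. The block tips about this region, so this edge stays within about 20 mm of the bench.
- station: Inspection station, fixed: a steel base plate 14 mm high, 220 mm deep (its x 0 to 220), 300 mm wide (y -150 to 150). Origin at bench height in the middle of its straight front edge; the upright front face at x = 0, 14 mm high, is the fence that stops a pushed block. +x points from the fence over the plate (the pushing direction), z up. A 50 mm square foot, 26 mm high, at (200, -125).
- lamp: White lamp bar over the fence, fixed; same origin and axes as the station. The bar spans x -40 to -10, y -140 to 140 mm, underside 235 and top 259 mm above the bench: too low for an upright gripper to tip the block under it. An 18 mm wide strut at y = -125, 259 to 271 mm up, runs back to a post at (200, -125).
- reagent_bottle: Bystander: glass reagent bottle with a blue cap, 58 mm across, 115 mm tall. Origin at the centre of its underside.
- tip_box: Bystander: closed pipette-tip box, 120 x 80 x 52 mm. Origin at the centre of its underside.
- sample_jar: Bystander: small jar, 38 mm across, 50 mm tall, standing on the station's base plate near its back corner. Origin at the centre of its underside.
- beaker: Bystander: glass beaker, 68 mm across, 85 mm tall, behind the station. Origin at the centre of its underside.
- bench_timer: Bystander: flat bench timer, 62 x 66 x 22 mm. Origin at the centre of its underside.
- amber_bottle: Bystander: amber bottle, 48 mm across, 90 mm tall, standing on the station's base plate near its back. Origin at the centre of its underside.
- tape_roll: Bystander: roll of tape lying flat, 72 mm across, 19 mm high. Origin at the centre of its underside.
- block: The same cooling block; origin in the middle of the face it starts on, axes as at its centre. Its centre starts 73 to 115 mm in front of the fence, within 30 mm of the middle sideways, turned up to 16 degrees from square.
There are look-alikes about, which are no part of the job. What is shaped like the block but green or red is not meant.

How it is judged (in metres and radians):
On the way:
1. the block, still on its first face, is against the fence (within 8 mm) and square to it (within 7 degrees) (x of block_centre in the frame of station between -0.051 and -0.03 m and angle between block_centre's own z axis and vertical below 0.15 rad and angle between the y axis of block_centre and the y axis of station, either way round below 0.12 rad), for 0.1 s.
At the end, for the whole second after the job is handed in: The block lies at rest, flat on the station's base plate with its wells facing up (within about 4 degrees), its centre 5 to 100 mm behind the plate's front edge and within 90 mm of the plate's middle sideways, square to the edge within 12 degrees, and released (angle between block_centre's own x axis and vertical above 3.06 rad and z of block_centre in the frame of station between 0.052 and 0.062 m and x of block_centre in the frame of station between 0.005 and 0.1 m and y of block_centre in the frame of station between -0.09 and 0.09 m and angle between the y axis of block_centre and the y axis of station, either way round below 0.21 rad and linear speed of block below 0.01 m/s and angular speed of block below 0.05 rad/s); the robot touches nothing.
It fails at once if the lamp is hit with more than 8 N (contact force between anything else and lamp above 8 N).
It fails at once if the block is carried: its heel edge rises more than 45 mm off the bench (height (world z) of block_heel above 0.045 m).
It fails at once if a bystander is moved more than 30 mm (distance of any of reagent_bottle, tip_box, sample_jar, beaker, bench_timer, amber_bottle, tape_roll from where it was at the start of the episode above 0.03 m).
It also fails if it takes over 51 s, if anything falls off the work surface, if the arm or the gripper's body presses on something with over 40 N, if the wrist force passes 120 N, or if a joint passes its speed limit or range.

### The arm

A 6-joint arm with a two-finger parallel gripper is mounted at the origin on the work surface. World frame = base frame: x ahead of the robot, y to its left, z up, the work surface at z = 0. Lengths are in m, angles in degrees, forces in N, time in s.
With the tool pointing down it reaches from about 0.25 to 0.725 m from the base axis. Payload 9.7 kg.
Tool frame: the origin (TCP) lies on the centre line of the jaws, within the pads' length; the fingertips stand bot.nose_length ahead of it and the grasp point (between the pads) lies 11 mm behind it (bot.nose_length is the distance from the TCP to the fingertips, in m); z points along the fingers, y is the line along which they close (so a half turn about z gives the same grasp; the last joint's range is limited). The gripper opens to 85 mm and grips with 20 to 120 N. Pads are 22 mm wide; open, the fingers measure 114 mm over their backs; the gripper's body (76 mm by 85 mm) begins 54 mm behind the grasp point. The pads swing forward as they close: fully open they stand 13 mm farther back than shut.
Start: joints at [64.572, 4.979, 10.078, 95.1, 0, 90], TCP at [0.236, 0.497, 0.239] pointing down, gripper open.
Joint ranges: [-179.16, 179.16], [-48.56, 103.87], [-65.8, 70.77], [-126.05, 130.52], [-82.76, 87.17], [-180, 180]. Speed limits (degrees/s): [127.2, 127.2, 147.25, 180, 180, 180].

### API

Orientations are given as [roll, pitch, yaw] about the fixed x, y, z axes, in that order (R = Rz(yaw) Ry(pitch) Rx(roll)).
In Python, from workcell import bot gives the robot as it stands. The module is installed in compiled form; this text tells all that it offers.
- The arm moves only by the shell command python3 -m inch 'ROWS' [OPENING] [FORCE]. ROWS is JSON, a list of rows, each a list of 4 numbers: the shift along the world's x, y, z in cm, then the turn about the world's z in degrees. A call has exactly 8 rows; each row is the pose to reach, as a shift and turn from the pose commanded when the call began; what a row does not reach only later rows make up. A row lasts 1/8 s, in which the tool goes at most 62.5 mm and 10.7 degrees, less where a joint would pass 70% of its speed; a pose out of reach is approached as far as the arm can. A call with a gripper value outside its range is refused whole. OPENING is the finger opening in cm, from 0 to 8.54, set as the call begins (- or left out, the last holds). The fingers move at their own pace and stop on an object; FORCE is the grip in N (left out, the last holds). Time passes only in rows, so rows that repeat a pose let the fingers close, or fill a call up. It gives the time, the measured TCP pose, the force, the opening and the grip force at its end, in the units of the state.
- bot.get_obs(): the state, without advancing time (a new reading comes with each control period).
- bot.camera(name): name is "scene" or "top" or "wrist"; returns a dict with "img" (420x560x3 uint8, red, green, blue), "fovy" (degrees; the focal length in pixels is half the picture's height over the tangent of half this angle, whatever the lens; pixels are square), "cx", "cy" (the principal point, pixels), "R" (3x3) and "t" (3): a world point X has camera coordinates R X + t; the wrist camera has in their place "mount" (4x4, takes a point from camera to tool coordinates, whose origin is the TCP and whose axes are the flange's). Camera axes: x right, y down, z forward; pixel columns grow to the right and rows downward; lengths in m; the calibration is good to about 2 mm. The wrist camera is an equidistant fisheye: a pixel r from the principal point sees the ray r / f radians off the axis. A picture is of the moment at which its call begins: read the wrist's pose just before it. There is no depth.
- bot.job_done(): hands the job in; it is judged then, once.
Trained networks look in a picture, given as the dict that the camera call returned (one of the last four; its "shot" number tells which), for a name from the list of things; names that differ only in an ending like _2 or _b are one class to them, and where a whole thing is asked for, a point or a joint stands for the part that bears it (a point fixed in the world has none). Each returns a list of dicts, best first, with "score" (0 to 1); they miss things now and then, are a little off and sometimes report something else, mostly with a low value. They report only what shows in the picture. A call takes as long as a camera call. They do not tell look-alikes from the thing itself.
- bot.find_in(thing, picture): "point" ([column, row] in pixels, amid what is visible of it).
- bot.landmark_of(thing, picture): "point" ([column, row] in pixels: a listed point, or the origin of a listed thing).
The state is a dict: "time": time; "q": joint angles; "qd": joint speeds; "joint_efforts": joint torques, N m; "ee_pos": TCP position; "tcp_rot": TCP orientation; "wrist_force": force on the tool from outside, world axes, zero at the start; "torque": the same for the moment, N m; "opening": finger opening in m; "grasp_force": force on a finger pad.
Only numpy, scipy, OpenCV 4.12 (cv2) and the standard library are available. Lean on these libraries where they do the work, as an engineer would, in place of code of your own. Each camera call takes 0.05 s, during which the arm holds its last target. There are 200 camera calls.

## Working session

There is one attempt and no reset: what is moved stays moved. The work goes in short steps, Python scripts to look and compute and a shell command to move; the robot and the scene stay as the last step left them, time stands still between calls to the robot, and variables do not carry over. Pictures are saved under pics/ and viewed, at most 10 in all, crops included, and the job is handed in when it is done.

```bash
mkdir -p pics; cat > h.py <<'E'
import numpy as np, cv2
from workcell import bot
def ray(c,uv):
    f=c["img"].shape[0]/2/np.tan(np.radians(c["fovy"])/2)
    d=c["R"].T@np.array([(uv[0]-c["cx"])/f,(uv[1]-c["cy"])/f,1.]); o=-c["R"].T@c["t"]
    return o,d
def at(c,uv,z):
    o,d=ray(c,uv); return o+d*(z-o[2])/d[2]
def save(c,n): cv2.imwrite("pics/"+n,c["img"][:,:,::-1])
E
python3 - <<'E'
from h import *
for n in("top","scene"):
    c=bot.camera(n); c={**c,"R":np.array(c["R"]),"t":np.array(c["t"])}; save(c,n+"1.png")
    print(n,(-c["R"].T@c["t"]).round(3))
    for t,z in(("block_centre",.048),("block_heel",0),("station",0),("lamp",0),("reagent_bottle",0),("tip_box",0),("sample_jar",.014),("beaker",0),("bench_timer",0),("amber_bottle",.014),("tape_roll",0)):
        for r in bot.landmark_of(t,c)[:3]:
            print(t,round(r["score"],2),np.round(r["point"]),at(c,r["point"],z).round(3))
o=bot.get_obs();print(o["ee_pos"],o["tcp_rot"],bot.nose_length,o["time"])
E
```

```text
top [0.451 0.037 1.394]
block_centre 0.81 [369. 270.] [ 0.407 -0.162  0.048]
block_centre 0.75 [435. 304.] [ 0.322 -0.321  0.048]
block_centre 0.7 [352. 194.] [ 0.595 -0.125  0.048]
block_heel 0.89 [418. 286.] [ 0.363 -0.293  0.   ]
block_heel 0.68 [348. 266.] [ 0.414 -0.115  0.   ]
block_heel 0.59 [332. 196.] [ 0.595 -0.081  0.   ]
station 0.25 [342. 139.] [ 0.744 -0.11   0.   ]
reagent_bottle 0.88 [308. 253.] [ 0.45  -0.014  0.   ]
reagent_bottle 0.46 [306. 187.] [ 0.621 -0.014  0.   ]
tip_box 0.57 [185. 211.] [0.563 0.301 0.   ]
sample_jar 0.72 [241. 221.] [0.533 0.155 0.014]
beaker 0.66 [205. 161.] [0.692 0.249 0.   ]
bench_timer 0.85 [406. 143.] [ 0.73  -0.274  0.   ]
amber_bottle 0.9 [238. 180.] [0.639 0.161 0.014]
tape_roll 0.86 [344. 138.] [ 0.748 -0.114  0.   ]
scene [0.956 0.388 0.846]
block_centre 0.97 [240. 102.] [ 0.338 -0.31   0.048]
block_centre 0.96 [259. 143.] [ 0.418 -0.162  0.048]
block_centre 0.66 [224. 188.] [ 0.584 -0.124  0.048]
block_heel 0.87 [271. 160.] [ 0.412 -0.126  0.   ]
block_heel 0.79 [241. 123.] [ 0.363 -0.289  0.   ]
block_heel 0.75 [239. 218.] [ 0.603 -0.061  0.   ]
station 0.68 [251. 233.] [ 0.613 -0.008  0.   ]
station 0.67 [328. 251.] [0.534 0.16  0.   ]
reagent_bottle 0.9 [290. 188.] [ 0.45  -0.025  0.   ]
reagent_bottle 0.23 [250. 232.] [ 0.614 -0.012  0.   ]
tip_box 0.86 [374. 300.] [0.563 0.309 0.   ]
sample_jar 0.65 [328. 252.] [0.54  0.164 0.014]
beaker 0.81 [316. 324.] [0.685 0.247 0.   ]
bench_timer 0.21 [252. 233.] [ 0.613 -0.008  0.   ]
amber_bottle 0.64 [298. 279.] [0.638 0.156 0.014]
tape_roll 0.74 [176. 241.] [ 0.747 -0.126  0.   ]
[0.23616347 0.49671716 0.2392744 ] [1.79999974e+02 1.73722258e-03 1.54570504e+02] 0.008 1.2
```

View pics/top1.png

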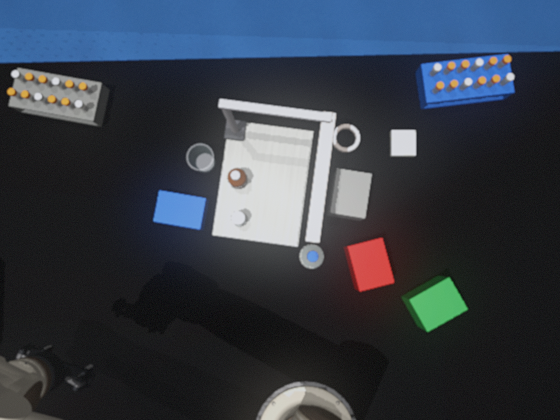

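View pics/scene1.png

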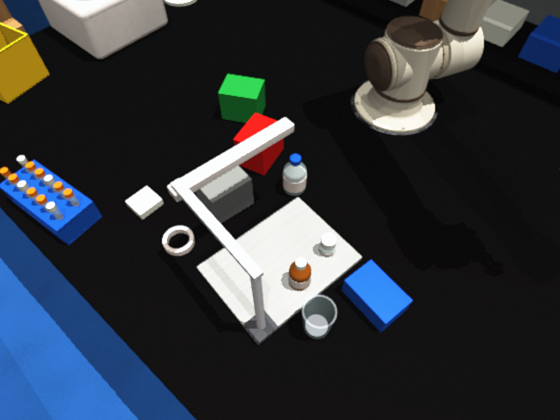

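Three block shapes in the top view: grey (352,194), red (369,265) and green (435,304). Only the grey one fits: it is grey and stands before the fence. An enlarged crop will confirm it and give the edges.

```bash
python3 - <<'E'
from h import *
im=cv2.imread("pics/top1.png")[95:260,205:400]
cv2.imwrite("pics/crop1.png",cv2.resize(im,None,fx=3.6,fy=3.6,interpolation=cv2.INTER_CUBIC))
w=bot.camera("wrist");print(np.round(w["mount"],3))
E
```

```text
[[-0.    -0.947 -0.321  0.081]
 [ 1.    -0.    -0.    -0.001]
 [ 0.    -0.321  0.947 -0.134]
 [ 0.     0.     0.     1.   ]]
```

View pics/crop1.png

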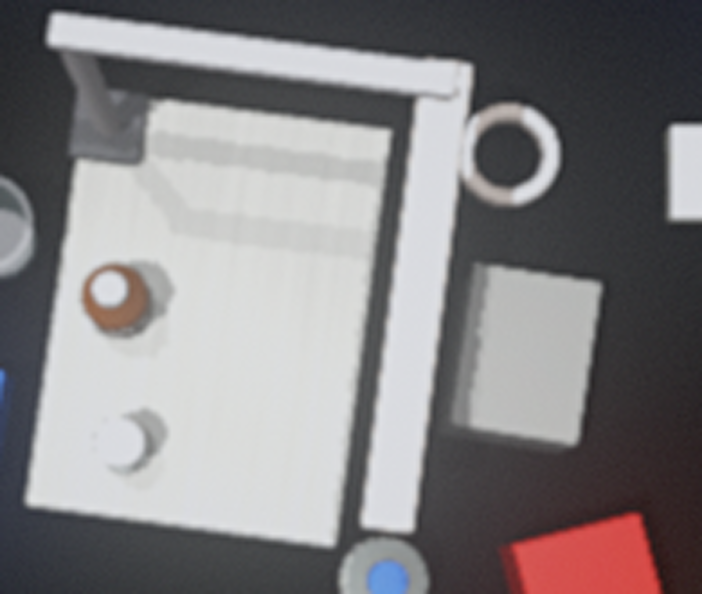

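The crop confirms the grey block at about crop (533,355), which is top-view (353,194). The plate's front edge runs from crop (391,128) to (336,547), and the bar lies over the bench in front of it.

```bash
python3 - <<'E'
from h import *
c=bot.camera("top"); c={**c,"R":np.array(c["R"]),"t":np.array(c["t"])}
P=lambda u,v,z: at(c,[205+(u+.5)/3.6-.5,95+(v+.5)/3.6-.5],z)[:2]
A=P(391,128,.014);B=P(336,547,.014);C=P(26,503,.014)
print("plate",A,B,C,np.linalg.norm(A-B),np.linalg.norm(B-C))
O=(A+B)/2; ey=(B-A)/np.linalg.norm(B-A)
ey=-ey if np.cross([-ey[1],ey[0]],ey)>0 and 0 else ey
n=np.array([-ey[1],ey[0]])
ex=np.array([ey[1],-ey[0]]) # x with y=Rz90 x
if ex@(C-B)<0: ex,ey=-ex,-ey
print("O",O,"ex",ex,"ey",ey,"yaw st",np.degrees(np.arctan2(ex[1],ex[0])))
S=lambda p:np.round([(p-O)@ex,(p-O)@ey],4)
for n_,p,z in(("lamp",(414,92),.259),("lamp",(470,66),.259),("lamp",(361,527),.259),("lamp",(413,532),.259),("b",(487,264),.096),("b",(602,283),.096),("b",(578,446),.096),("b",(466,426),.096)):
    q=P(*p,z);print(n_,q.round(3),S(q))
np.savez("st.npz",O=O,ex=ex,ey=ey)
for nm,p in dict(tape=(.747,-.12),timer=(.73,-.274),reag=(.45,-.02),red=(.412,-.162),tool=(.236,.497)).items(): print(nm,S(np.array(p)))
E
```

```text
plate [ 0.76599573 -0.03432744] [0.46647785 0.01066492] [0.50088082 0.229487  ] 0.3028783186048557 0.22150997126607894
O [ 0.61623679 -0.01183126] ex [0.14854928 0.98890501] ey [-0.98890501  0.14854928] yaw st 81.45713537879456
lamp [ 0.731 -0.036] [-0.0065 -0.1175]
lamp [ 0.747 -0.069] [-0.0374 -0.1374]
lamp [0.475 0.001] [-0.0087  0.1414]
lamp [ 0.472 -0.029] [-0.0389  0.1403]
b [ 0.653 -0.093] [-0.0743 -0.0486]
b [ 0.639 -0.169] [-0.1521 -0.046 ]
b [ 0.53 -0.15] [-0.1493  0.0648]
b [ 0.545 -0.076] [-0.0739  0.0614]
tape [-0.0875 -0.1454]
timer [-0.2424 -0.1514]
reag [-0.0328  0.1632]
red [-0.1788  0.1797]
tool [0.4467 0.4516]<stdin>:7: DeprecationWarning: Arrays of 2-dimensional vectors are deprecated. Use arrays of 3-dimensional vectors instead. (deprecated in NumPy 2.0)
```

```bash
python3 -m inch '[[1.3,-5.6,0,8],[2.6,-11.2,0,16.9],[3.9,-16.9,0,16.9],[5.3,-22.6,0,16.9],[6.7,-28.3,0,16.9],[8,-34,0,16.9],[9.4,-39.7,0,16.9],[9.9,-45.7,0,16.9]]' 8.54; python3 -m inch '[[1.6,-6,0,0],[3.2,-12,0,0],[4.8,-18,0,0],[6.5,-24,0,0],[12,-26,0,0],[18,-28.5,0,0],[23.6,-29.8,-3,0],[23.6,-29.8,-6,0]]'
```

```text
time: 2.3
ee_pos: [0.3353, 0.038, 0.2394]
tcp_rot: [180.0, 0.1, 171.5]
wrist_force: [1.6, -0.2, -0.3]
opening: 0.0852
grasp_force: 0.0
time: 3.3
ee_pos: [0.5738, -0.259, 0.1754]
tcp_rot: [180.0, -0.2, 171.5]
wrist_force: [-0.8, 0.6, -0.9]
opening: 0.0854
grasp_force: 0.0
```

```bash
python3 -m inch '[[0,0,-5,0],[0,0,-10,0],[0,0,-14.5,0],[0.22,1.5,-14.5,0],[0.45,3,-14.5,0],[0.67,4.5,-14.5,0],[0.89,5.9,-14.5,0],[1.04,6.9,-14.5,0]]'; python3 - <<'E'
from h import *
cs=[]
for n in("top","scene"):
    c=bot.camera(n); cs.append(c["img"])
a=cs[0][90:280,270:410];b=cs[1][90:280,150:330]
a=cv2.resize(a,None,fx=2.9,fy=2.9,interpolation=2);b=cv2.resize(b,(390,a.shape[0]),interpolation=2) if 0 else cv2.resize(b,None,fx=2.2,fy=2.9,interpolation=2)
cv2.imwrite("pics/c2.png",np.hstack([a,b])[:,:,::-1])
E
```

```text
time: 4.3
ee_pos: [0.583, -0.189, 0.0369]
tcp_rot: [-179.9, 0.2, 171.5]
wrist_force: [-1.3, -8.3, 8.1]
opening: 0.085
grasp_force: 4.0
```

View pics/c2.png

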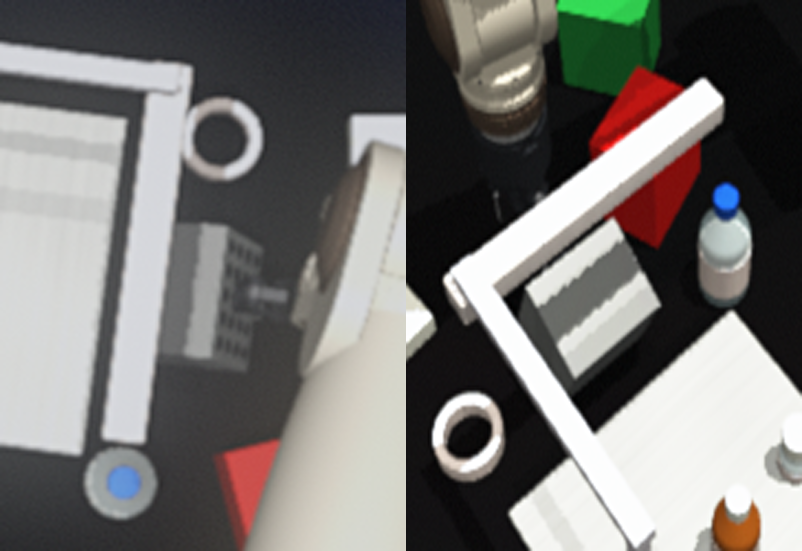

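The picture shows the block (c2 left at (215,295)) tilted on its own heel. The open finger's knuckle touches it too high, with the fence still some way off. I'll back off, let it settle, and push low with the flats of both fingers.

```bash
python3 -m inch '[[-0.1,-0.7,0,0],[-0.2,-1.4,0,0],[-0.3,-2.1,0,0],[-0.45,-3,0,0],[-0.6,-4,0,0],[-0.75,-5,0,0],[-0.9,-6,0,0],[-1.05,-7,1,0]]' 4; python3 - <<'E'
from h import *
o=bot.get_obs();print(o["q"],o["ee_pos"],o["wrist_force"])
c=bot.camera("top");c={**c,"R":np.array(c["R"]),"t":np.array(c["t"])}
im=c["img"][90:280,270:410];cv2.imwrite("pics/c3.png",cv2.resize(im,None,fx=3.1,fy=3.1,interpolation=2)[:,:,::-1])
E
```

```text
time: 5.4
ee_pos: [0.5704, -0.2597, 0.0439]
tcp_rot: [180.0, -0.1, 171.5]
wrist_force: [0.7, -0.1, 0.8]
opening: 0.0404
grasp_force: 0.0
[-2.44831942e+01  1.61402136e+01  1.25667081e+00  7.52070060e+01
  1.95824746e-03 -1.59512915e+01] [ 0.57042931 -0.25974717  0.04387434] [ 0.68406487 -0.06179882  0.79512636]
```

View pics/c3.png

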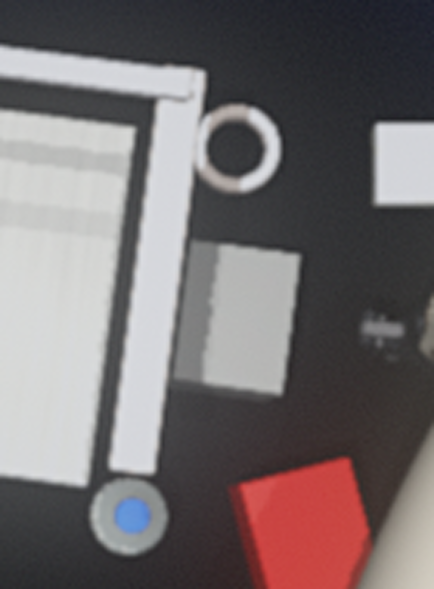

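The block is upright again at c3 (250,320), about 14 mm closer to the fence and nearly square. Next I turn the gripper and push low.

```bash
python3 -m inch '[[0.1,0.7,0,10.5],[0.3,1.4,0,21],[0.5,2.1,0,31.5],[0.7,2.9,0,42],[0.9,3.7,0,52.5],[1.1,4.4,0,63],[1.2,5.1,0,73.5],[1.34,5.86,0,84]]' 4; python3 -m inch '[[0.31,2.08,0,6],[0.62,4.15,0,6],[0.76,5.04,0,6],[0.89,5.93,0,6],[1.02,6.82,0,6],[1.16,7.71,0,6],[1.29,8.6,0,6],[1.43,9.5,0,6]]'; python3 - <<'E'
from h import *
s=np.load("st.npz");p=np.array(bot.get_obs()["ee_pos"])[:2]-s["O"];print(p@s["ex"],p@s["ey"])
c=bot.camera("top")
im=c["img"][90:280,270:410];cv2.imwrite("pics/c4.png",cv2.resize(im,None,fx=3.1,fy=3.1,interpolation=2)[:,:,::-1])
E
```

```text
time: 6.45
ee_pos: [0.5848, -0.2006, 0.045]
tcp_rot: [-180.0, -0.0, -104.2]
wrist_force: [0.8, -0.7, -0.2]
opening: 0.0402
grasp_force: 0.0
time: 7.45
ee_pos: [0.5989, -0.1062, 0.0447]
tcp_rot: [-180.0, -0.1, -98.6]
wrist_force: [-8.1, -31.2, 22.9]
opening: 0.0401
grasp_force: 0.0
-0.09587220923426312 0.0031590780925638048
```

View pics/c4.png

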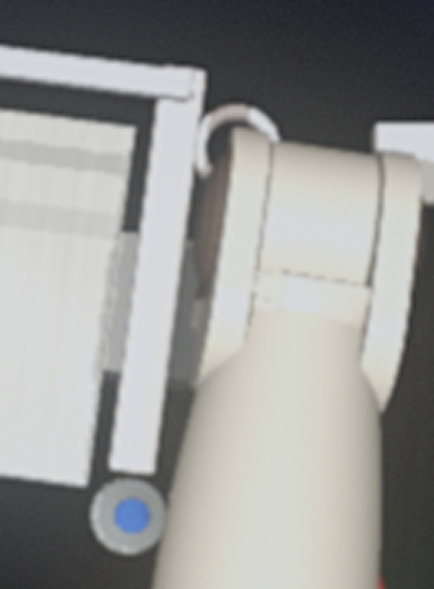

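```bash
python3 -m inch '[[-0.07,-0.5,0,0],[-0.15,-1,0,0],[-0.3,-2,0,0],[-0.6,-4,0,-10],[-0.9,-6,0.5,-20],[-1.2,-8,1,-30],[-1.5,-10,1.5,-40],[-1.5,-10,2,-50]]'; python3 - <<'E'
from h import *
s=np.load("st.npz");p=np.array(bot.get_obs()["ee_pos"])[:2]-s["O"];print(p@s["ex"],p@s["ey"])
a,b=[bot.camera(n)["img"] for n in("top","scene")]
a=cv2.resize(a[90:280,270:410],None,fx=2.9,fy=2.9,interpolation=2);b=cv2.resize(b[110:300,170:300],None,fx=2.9,fy=2.9,interpolation=2)
cv2.imwrite("pics/c5.png",np.hstack([a,b])[:,:,::-1])
E
```

```text
time: 8.5
ee_pos: [0.5832, -0.2074, 0.0642]
tcp_rot: [180.0, -0.0, -149.0]
wrist_force: [0.4, 0.3, -0.4]
opening: 0.0402
grasp_force: 0.0
-0.19834643608118321 0.0035712739724992476
```

View pics/c5.png

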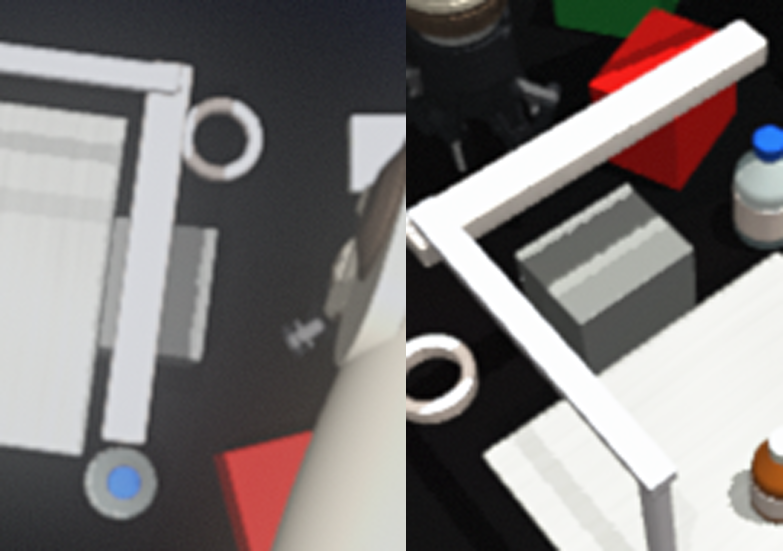

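```bash
python3 -m inch '[[0,0,0,-10],[0,0,-0.5,-20],[0,0,-1,-30],[0,0,-1.6,-40],[0.2,1.3,-1.6,-40],[0.4,2.6,-1.6,-40],[0.55,3.6,-1.6,-40],[0.67,4.45,-1.6,-40]]' 8.54; python3 - <<'E'
from h import *
s=np.load("st.npz");S=lambda p:np.round([(p[:2]-s["O"])@s["ex"],(p[:2]-s["O"])@s["ey"]],4)
print(S(np.array(bot.get_obs()["ee_pos"])))
c=bot.camera("top");c={**c,"R":np.array(c["R"]),"t":np.array(c["t"])}
for u,v in((216,228),(201,360)): print(S(at(c,[270+u/2.9,90+v/2.9],.096)))
# paths: station (x,z) of a point at face height s for heel-on-bench tipping
for th in range(0,61,10):
    t=np.radians(th);print(th,[(round(-14*np.tan(t)-86*np.cos(t)+q*np.sin(t)),round(86*np.sin(t)+q*np.cos(t))) for q in(45,53,60)])
E
```

```text
time: 9.6
ee_pos: [0.5907, -0.1602, 0.0485]
tcp_rot: [-180.0, 0.0, 171.6]
wrist_force: [-0.5, -1.4, 1.1]
opening: 0.0855
grasp_force: 0.8
[-0.1505  0.0032]
[-0.0854 -0.0485]
[-0.0867  0.0625]
0 [(-86, 45), (-86, 53), (-86, 60)]
10 [(-79, 59), (-78, 67), (-77, 74)]
20 [(-71, 72), (-68, 79), (-65, 86)]
30 [(-60, 82), (-56, 89), (-53, 95)]
40 [(-49, 90), (-44, 96), (-39, 101)]
50 [(-37, 95), (-31, 100), (-26, 104)]
60 [(-28, 97), (-21, 101), (-15, 104)]
```

```bash
python3 -m inch '[[0.12,0.79,0.3,0],[0.21,1.38,1.0,0],[0.30,1.98,1.8,0],[0.39,2.57,2.5,0],[0.46,3.07,3.0,0],[0.53,3.56,3.4,0],[0.61,4.05,3.8,0],[0.67,4.45,4.1,0]]'; python3 - <<'E'
from h import *
a,b=[bot.camera(n)["img"] for n in("top","scene")]
a=cv2.resize(a[90:280,270:410],None,fx=2.9,fy=2.9,interpolation=2);b=cv2.resize(b[110:300,170:300],None,fx=2.9,fy=2.9,interpolation=2)
cv2.imwrite("pics/c6.png",np.hstack([a,b])[:,:,::-1])
E
```

```text
time: 10.65
ee_pos: [0.5972, -0.1163, 0.0895]
tcp_rot: [180.0, -0.0, 171.5]
wrist_force: [1.1, -2.3, -0.8]
opening: 0.0854
grasp_force: 0.7
```

View pics/c6.png

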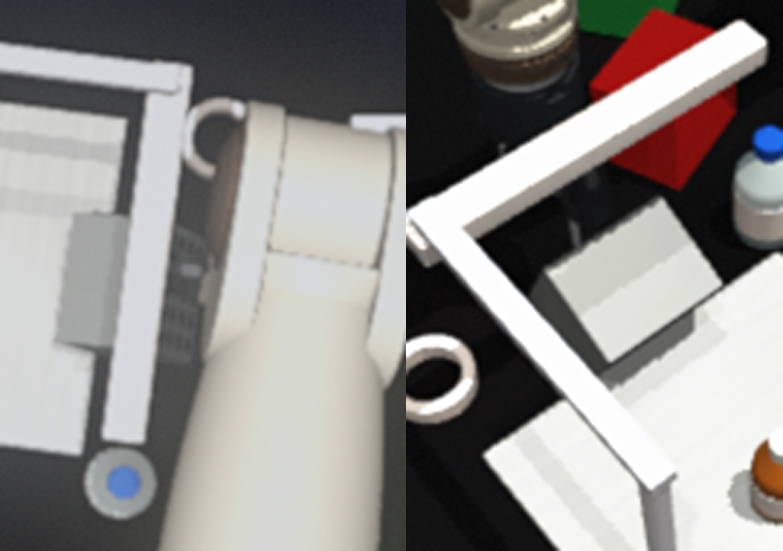

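The block is tipping well: c6 right shows about 40° of tilt, the force is about 2 N, and the hand stays behind the bar. I'll continue.

```bash
python3 -m inch '[[0.05,0.35,0.25,0],[0.1,0.7,0.4,0],[0.15,1.0,0.5,0],[0.19,1.25,0.55,0],[0.22,1.45,0.6,0],[0.22,1.45,0.6,0],[0.22,1.45,0.6,0],[0.22,1.45,0.6,0]]'; python3 - <<'E'
from h import *
a,b=[bot.camera(n)["img"] for n in("top","scene")]
a=cv2.resize(a[90:280,270:410],None,fx=2.9,fy=2.9,interpolation=2);b=cv2.resize(b[110:300,170:300],None,fx=2.9,fy=2.9,interpolation=2)
cv2.imwrite("pics/c7.png",np.hstack([a,b])[:,:,::-1])
E
```

```text
time: 11.75
ee_pos: [0.5996, -0.1023, 0.096]
tcp_rot: [-180.0, 0.1, 171.5]
wrist_force: [-1.6, -3.6, 5.9]
opening: 0.0851
grasp_force: 2.9
```

View pics/c7.png

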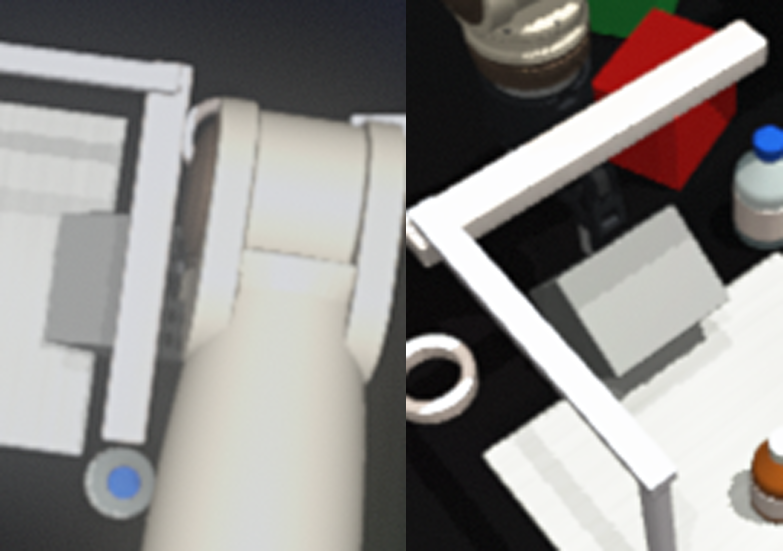

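It has tilted further. I'll measure the tilt in numbers by intersecting rays with the block's mid-plane.

```bash
cat >> h.py <<'E'
s=np.load("st.npz");O=np.append(s["O"],0);EX=np.append(s["ex"],0);EY=np.append(s["ey"],0)
def cam(n):
    c=bot.camera(n); return {**c,"R":np.array(c["R"]),"t":np.array(c["t"])}
def plane(c,uv,y0=.006):
    o,d=ray(c,uv); k=(y0-(o-O)@EY)/(d@EY); p=o+k*d; return np.round([(p-O)@EX,p[2]],3)
def look():
    for n in("top","scene"):
        c=cam(n)
        for t in("block_centre","block_heel"):
            for r in bot.landmark_of(t,c):
                o=at(c,r["point"],.05)-O
                if abs(o@EX)<.1 and abs(o@EY)<.1: print(n,t,round(r["score"],2),"px",np.round(r["point"]),"xz",plane(c,r["point"]),"y@z.06",round((at(c,r["point"],.06)-O)@EY,3))
    o=bot.get_obs();p=np.array(o["ee_pos"])-O;print("tool st",(p@EX).round(4),(p@EY).round(4),p[2].round(4),np.round(o["wrist_force"],1),o["time"])
E
python3 -c "
from h import *
look()"
```

```text
top block_centre 0.91 px [314. 187.] xz [-0.018  0.094] y@z.06 0.002
scene block_centre 0.92 px [249. 212.] xz [0.    0.084] y@z.06 0.015
tool st -0.0919 0.003 0.096 [-1.  -2.8  5.6] 12.15
```

```bash
python3 - <<'E'
from h import *
c=cam("scene")
for u,v,y in((613,375,-.049),(728,300,.061),(557,285,-.049),(670,208,.061)):
    print(plane(c,(170+(u-406)/2.9,110+v/2.9),y))
E
```

```text
[0.044 0.079]
[0.045 0.074]
[-0.017  0.128]
[-0.024  0.123]
```

At 37° the heel is on the bench, and it needs more than 42° to lean by itself. The hand can't go further forward because of the bar, so I'll ease back and follow through with a brisk short push that lets the block coast over.

```bash
python3 -m inch '[[-0.09,-0.6,-0.4,0],[-0.19,-1.3,-0.9,0],[-0.3,-2,-1.5,0],[-0.39,-2.6,-2.1,0],[-0.39,-2.6,-2.1,0],[-0.25,-1.7,-1.0,0],[0.03,0.2,0.3,0],[0.03,0.2,0.6,0]]'; python3 -c "
from h import *
look()
c=cam('scene');b=c['img'];save(c,'s8.png')
g=cv2.cvtColor(b,cv2.COLOR_RGB2GRAY)[190:250,205:295]
"
```

```text
time: 13.2
ee_pos: [0.6002, -0.0984, 0.102]
tcp_rot: [180.0, 0.0, 171.6]
wrist_force: [0.6, 0.1, -0.0]
opening: 0.0855
grasp_force: 0.0
top block_centre 0.81 px [315. 191.] xz [-0.023  0.026] y@z.06 0.01
scene block_centre 0.85 px [246. 208.] xz [-0.01   0.085] y@z.06 0.015
tool st -0.09 0.0032 0.1013 [ 0.7 -1.6  3.7] 13.5
```

```bash
python3 -m inch '[[-0.12,-0.79,-0.7,0],[-0.25,-1.68,-1.5,0],[-0.39,-2.57,-2.4,0],[-0.5,-3.36,-3.2,0],[-0.5,-3.36,-3.2,0],[-0.03,-0.2,0,0],[-0.03,-0.2,0,0],[-0.03,-0.2,0,0]]'; python3 -c "
from h import *
look()"
```

```text
time: 14.55
ee_pos: [0.5992, -0.1026, 0.1006]
tcp_rot: [-180.0, -0.0, 171.5]
wrist_force: [-0.9, -2.9, 3.9]
opening: 0.0854
grasp_force: 1.7
top block_centre 0.79 px [317. 189.] xz [-0.027  0.063] y@z.06 0.006
tool st -0.0922 0.0036 0.1005 [ 0.4 -0.6  2.3] 14.85
```

Still held by the finger. I'll let it down and regrip lower. A tip lower on the well face, moving up with friction, needs far less forward reach.

```bash
python3 -m inch '[[-0.13,-0.89,-0.8,0],[-0.25,-1.68,-1.6,0],[-0.39,-2.57,-2.4,0],[-0.5,-3.36,-3.2,0],[-0.74,-4.95,-4,0],[-1.07,-7.12,-5,0],[-1.07,-7.12,-7.6,0],[-1.07,-7.12,-7.6,0]]'; python3 -c "
from h import *
look()"; python3 -m inch '[[0.18,1.19,0,0],[0.3,1.98,0,0],[0.42,2.77,0.2,0],[0.52,3.46,0.8,0],[0.62,4.15,1.6,0],[0.71,4.75,2.7,0],[0.79,5.24,3.3,0],[0.85,5.64,3.7,0]]';python3 -c "
from h import *
look()"
```

```text
time: 15.85
ee_pos: [0.5865, -0.1739, 0.0222]
tcp_rot: [180.0, -0.3, 171.4]
wrist_force: [-1.4, -2.6, -0.5]
opening: 0.085
grasp_force: 0.0
top block_heel 0.63 px [311. 193.] xz [-0.017 -0.04 ] y@z.06 0.018
scene block_centre 0.9 px [238. 203.] xz [-0.043  0.072] y@z.06 0.01
scene block_heel 0.62 px [252. 230.] xz [0.005 0.014] y@z.06 -0.01
tool st -0.164 0.0029 0.0262 [-0.7 -2.7  0.3] 16.15
time: 17.15
ee_pos: [0.5991, -0.121, 0.0676]
tcp_rot: [-179.6, 0.5, 171.3]
wrist_force: [-6.8, -24.0, 22.7]
opening: 0.0853
grasp_force: 16.6
top block_centre 0.71 px [310. 187.] xz [-0.009  0.096] y@z.06 0.001
top block_heel 0.34 px [309. 188.] xz [-0.007  0.061] y@z.06 0.006
scene block_centre 0.62 px [252. 211.] xz [0.011 0.097] y@z.06 0.02
tool st -0.1105 0.0007 0.0676 [ -6.2 -23.1  22.8] 17.45
```

```bash
python3 -c "
from h import *
a,b=[bot.camera(n)['img'] for n in('top','scene')]
a=cv2.resize(a[140:230,275:355],None,fx=5,fy=5,interpolation=2);b=cv2.resize(b[150:240,200:279],None,fx=5,fy=5,interpolation=2)
cv2.imwrite('pics/c9.png',np.hstack([a,b])[:,:,::-1])"
```

```text
(no output)
```

View pics/c9.png

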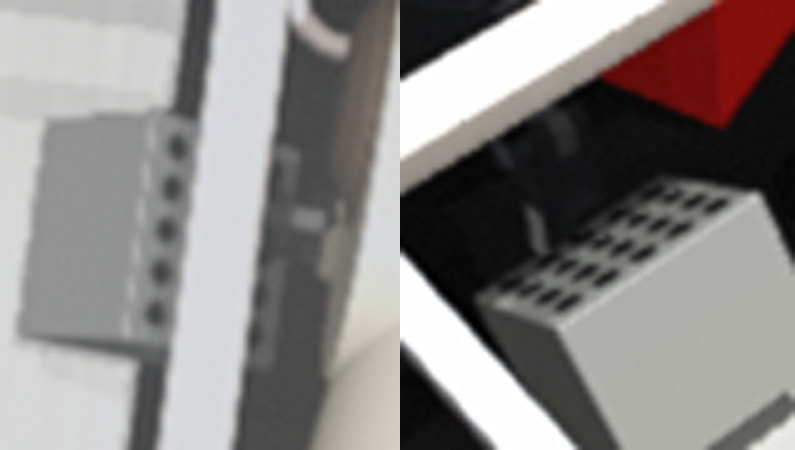

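```bash
python3 -c "
from h import *
c=cam('scene')
for u,v,y in((558,325,-.049),(755,195,.061),(485,298,-.049),(665,178,.061)): print(plane(c,(200+(u-400)/5,150+v/5),y))
o=bot.get_obs();print(o['ee_pos'],o['wrist_force'],o['time'])"
```

```text
[0.019 0.144]
[0.011 0.131]
[-0.043  0.095]
[-0.057  0.076]
[ 0.59910363 -0.12106009  0.06753035] [ -6.62940752 -22.89465498  21.94921316] 17.6
```

The tilt is about 51°, with the heel at about 18 mm at the fence edge and the centre already past it. A little more along the arc should take it over.

```bash
python3 -m inch '[[0.04,0.25,0.3,0],[0.07,0.5,0.6,0],[0.11,0.75,0.8,0],[0.15,1.0,1.0,0],[0.19,1.25,1.2,0],[0.21,1.4,1.4,0],[0.21,1.4,1.4,0],[0.21,1.4,1.4,0]]'; python3 -c "
from h import *
look()
c=cam('scene');save(c,'s10.png')"
```

```text
time: 18.6
ee_pos: [0.6015, -0.1048, 0.0814]
tcp_rot: [-179.8, 0.5, 171.4]
wrist_force: [-3.5, -12.4, 20.7]
opening: 0.0852
grasp_force: 12.2
scene block_centre 0.91 px [255. 217.] xz [0.022 0.088] y@z.06 0.016
tool st -0.0942 0.0008 0.0813 [ -2.5 -12.3  21.3] 18.9
```

```bash
python3 -m inch '[[-0.04,-0.25,0.4,0],[-0.07,-0.5,0.8,0],[-0.15,-1,1.5,0],[-0.3,-2,2,0],[-0.45,-3,2,0],[-0.6,-4,2,0],[-0.75,-5,2,0],[-0.75,-5,2,0]]'; python3 -c "
from h import *
look()
c=cam('top')
for r in bot.find_in('block',c)[:4]: print(np.round(r['point']),round(r['score'],2))"
```

```text
time: 19.95
ee_pos: [0.5915, -0.1538, 0.096]
tcp_rot: [180.0, -0.0, 171.4]
wrist_force: [0.1, -0.1, 0.5]
opening: 0.0854
grasp_force: 0.0
scene block_centre 0.66 px [261. 227.] xz [0.04  0.069] y@z.06 0.009
tool st -0.1429 0.0032 0.0963 [ 0.2 -0.5  0. ] 20.25
[291. 186.] 0.95
[441. 307.] 0.74
[343. 246.] 0.38
```

```bash
cat > fit.py <<'E'
from h import *
from scipy.optimize import differential_evolution
cs=[cam("top"),cam("scene")]
G=[]
for c in cs:
    g=cv2.GaussianBlur(cv2.cvtColor(c["img"],cv2.COLOR_RGB2GRAY).astype(np.float32),(0,0),1.0)
    m=np.hypot(cv2.Sobel(g,5,1,0),cv2.Sobel(g,5,0,1)); G.append(np.minimum(m,60))
h=np.array([.043,.055,.048])
V=np.array([[i,j,k] for i in(-1,1) for j in(-1,1) for k in(-1,1)])
faces=[(a,s) for a in range(3) for s in(-1,1)]
def score(p):
    x,z,y,yaw,th=p; t=np.radians(th);w=np.radians(yaw)
    Ry=np.array([[np.cos(t),0,np.sin(t)],[0,1,0],[-np.sin(t),0,np.cos(t)]])
    Rz=np.array([[np.cos(w),-np.sin(w),0],[np.sin(w),np.cos(w),0],[0,0,1]])
    B=np.stack([EX,EY,[0,0,1]],1); R=B@Rz@Ry; C=O+B@np.array([x,y,z]); tot=0
    for c,m in zip(cs,G):
        o=-c["R"].T@c["t"]; vis={f for f in faces if (o-C-R[:,f[0]]*f[1]*h[f[0]])@R[:,f[0]]*f[1]>0}
        v=[]
        for a in range(8):
            for b in range(a+1,8):
                d=np.nonzero(V[a]!=V[b])[0]
                if len(d)!=1: continue
                if not any((k,V[a][k]) in vis for k in range(3) if k!=d[0]): continue
                L=np.linspace(0.05,.95,25)[:,None]
                P=C+((1-L)*V[a]*h+L*V[b]*h)@R.T
                q=P@c["R"].T+c["t"];f=210/np.tan(np.radians(c["fovy"])/2)
                u=(q[:,:2]/q[:,2:]*f+[c["cx"],c["cy"]]).astype(np.float32)
                v.append(cv2.remap(m,u[None,:,0],u[None,:,1],1).mean())
        tot+=np.mean(v)
    return -tot
r=differential_evolution(score,[(-.03,.09),(.05,.1),(-.04,.04),(-15,15),(30,100)],seed=1,maxiter=120,popsize=20)
print("x z y yaw theta",r.x.round(3),r.fun)
print("flat score",[round(min(score([xx,.057,yy,w,90]) for xx in np.arange(0,.08,.002) for yy in np.arange(-.01,.025,.003) for w in(-4,-2,0,2,4)),1)])
E
python3 fit.py
```

```text
x z y yaw theta [ 3.4000e-02  6.6000e-02  6.0000e-03 -3.3800e-01  9.2245e+01] -116.88121032714844
flat score [np.float32(-115.1)]
```

```bash
cat >> fit.py <<'E'
for th in(75,80,84,87,90,93):
    r=differential_evolution(lambda p:score([p[0],p[1],p[2],p[3],th]),[(-.03,.09),(.052,.075),(-.02,.03),(-8,8)],seed=1,maxiter=25,popsize=10)
    print(th,r.x.round(3),round(float(r.fun),1))
E
python3 -m inch '[[-0.3,-2,1,0],[-0.6,-4,2,0],[-0.6,-4,2,0],[-0.6,-4,2,0],[-0.6,-4,2,0],[-0.6,-4,2,0],[-0.6,-4,2,0],[-0.6,-4,2,0]]'; python3 fit.py
```

```text
time: 21.45
ee_pos: [0.5858, -0.1928, 0.1163]
tcp_rot: [180.0, -0.0, 171.5]
wrist_force: [0.3, 0.1, -0.0]
opening: 0.0855
grasp_force: 0.0
x z y yaw theta [ 3.40e-02  5.90e-02  9.00e-03 -7.19e-01  9.27e+01] -116.91835021972656
flat score [np.float32(-115.1)]
75 [ 0.029  0.053  0.012 -1.392] -104.7
80 [ 0.034  0.057  0.009 -0.238] -106.2
84 [ 0.037  0.068  0.006 -0.315] -113.0
87 [ 0.036  0.059  0.009 -0.443] -115.5
90 [ 0.035  0.06   0.009 -1.241] -116.1
93 [0.034 0.067 0.006 0.411] -116.8
```

The fit says the block lies flat: x 34 mm, y 9 mm, square, tilt about 90°. The hand is clear of it, so I'm handing in.

```bash
python3 -c "
from workcell import bot
print(bot.job_done())"
```

```text
the job is handed in; nothing more can be done
None
```

I pushed the block squarely to the fence, tipped it over the edge and handed the job in. The last image fit has it flat on the plate, wells up, centre about 34 mm behind the front edge, hand clear; no verdict came back, and lamp contact and bystander positions were not separately checked.

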